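Set a fixture plate's overhang to the index pointer and hold it

TASK

Move the index carriage along its rail until it is up against the end stop, away from the riser block. Then take the fixture plate by its handle fin and slide it straight out over the riser's edge, flat and without lifting it off, until its front edge is level with the carriage's pointer. That far out the plate would tip over the edge by itself, so finish still gripping the handle, with the plate flat on the riser and the carriage still at its stop; leave the loupe and the two setting rings where they are.

Things in the scene. Friction and masses are not known exactly. Their poses are not given: they have to be found in the camera images.
- riser: Dark steel riser block, 220 long (its x) x 100 wide (its y) x 45 mm high, fixed to the table. Origin at the centre of its underside; +x is the direction in which the plate is slid out, +y points to the side where the index rail stands.
- riser_edge (a point): Middle of the riser's upper edge at its +x end, 110 mm from the riser's centre, 45 mm above the table; same axes as the riser. The plate overhangs this edge.
- plate: Loose aluminium fixture plate on the riser, 240 (x) x 80 (y) x 8 mm, 0.34 to 0.59 kg; starts within 4 degrees of parallel, front (+x) end 30 to 70 mm past the edge. Origin at the centre of its underside. Centre of mass within 5 mm of its middle, so unheld it tips beyond about 120 mm; the mark asks 140 to 170 mm. Dark handle fin near the tail; low fence and two dowels (12 mm) near the front.
- plate_front (a point): Middle of the plate's front (+x) edge face, at half thickness: [120, 0, 4] mm from the plate's origin; same axes as the plate.
- plate_handle (a point): Grip point in the plate's handle fin, [-90, 0, 33] mm from the plate's origin, 210 mm behind the front edge. The upright dark fin is 12 mm thick along x, 50 mm wide along y; its top (with 3 mm screw heads) is 15 mm above this point, the plate's top face 25 mm below. Pinch it from above across its thickness, fingers closing along x.
- index_rail: Index rail fixed to the table beside the riser, parallel to it: 174 x 36 x 15 mm high, with a dark end stop block 42 mm high at its +x end. Its x axis is the riser's x; its centre line is 90 mm to the +y side of the riser's. Origin on its underside, 66 mm from the inner end, 180 to 210 mm along x from the riser's centre.
- index_carriage (a joint): Position of the carriage on the rail, m: 0 at the inner end, growing along the riser's +x (away from the riser), 0.100 against the end stop. Starts at 0 to 0.06; resists with about 1.5 N, stays where left. The carriage is a grey block 36 mm long, 34 wide, top 54 mm above the table, with an upright fin on top and a pointer at its side.
- carriage_fin (a point): Grip point in the carriage's fin, 79 mm above the table, 15 mm below the fin's top, 25 mm above the block; same axes as the rail. The upright dark fin is 12 mm thick along x, 28 mm wide along y, 40 mm high, on the middle of the block; pinch it from above across its thickness or push it along x.
- pointer_tip (a point): Tip of the carriage's steel pointer, a tapering finger pointing to -y at the plate, 49 mm above the table (the plate's height), 36 mm to the -y side of the fin's centre at the same x; same axes as the rail. It ends about 14 mm beside the plate's long edge and travels with the carriage. Its x is the mark for the plate's front edge.
- loupe: Bystander: black eyepiece loupe, 41 mm across, 44 mm high, standing on the table on the +y side of the riser. Origin at the centre of its underside. Leave alone.
- ring_large: Bystander: steel setting ring, 48 mm across, 18 mm high, lying on the table on the +y side of the riser, between the loupe and the rail. Origin at the centre of its underside. Leave alone.
- ring_small: Bystander: steel setting ring, 32 mm across, 12 mm high, lying on the table beyond the overhanging end. Origin at the centre of its underside. Leave alone.

How it is judged:
On the way, in this order (a step that is already met when the one before it is completed fails the run):
1. the index carriage is against its end stop (value of joint index_carriage above 0.097 m), for 0.2 s.
2. the gripped plate's front edge is level with the pointer, the plate flat on the riser (x of plate_front in the frame of pointer_tip between -0.005 and 0.005 m and y of plate_front in the frame of riser between -0.02 and 0.02 m and angle between the x axis of plate and the x axis of riser, either way round below 0.1 rad and angle between plate's own z axis and vertical below 0.04 rad and z of plate in the frame of riser between 0.04 and 0.05 m and contact force between plate and riser above 0.3 N and contact force between the fingers and plate above 1 N), for 0.2 s.
At the end, for the whole second after the job is handed in: Plate gripped (over 1 N), at rest flat on the riser (tilt under 0.04 rad, height within 5 mm), front edge within 5 mm of the pointer along the slide, within 0.1 rad of parallel, 20 mm of the centre line, not touching rail or carriage; carriage within 3 mm of its stop (all of step 2 and value of joint index_carriage above 0.097 m and linear speed of plate below 0.01 m/s and contact force between plate and index_rail below 0.3 N); the arm keeps its last pose, push and grip.
It fails at once if the plate tips (angle between plate's own z axis and vertical above 0.15 rad).
It fails at once if the plate is lifted off or falls off the riser (z of plate in the frame of riser above 0.06 m or z of plate in the frame of riser below 0.03 m).
It fails at once if the loupe is disturbed (distance of loupe from where it was at the start of the episode above 0.02 m).
It fails at once if the large setting ring is disturbed (distance of ring_large from where it was at the start of the episode above 0.02 m).
It fails at once if the small setting ring is disturbed (distance of ring_small from where it was at the start of the episode above 0.02 m).
It also fails if it takes over 48 s, if anything falls off the work surface, if the arm or the gripper's body presses on something with over 40 N, if the wrist force passes 120 N, or if a joint passes its speed limit or range.

ROBOT

A 6-joint arm with a two-finger parallel gripper is mounted at the origin on a cart in front of the work surface, level with it; the furniture and walls round the work are solid. World frame = base frame: x ahead of the robot, y to its left, z up, the work surface at z = 0. Lengths are in m, angles in rad, forces in N, time in s.
With the tool pointing down it reaches from about 0.35 to 0.8 m from the base axis. Payload 7.3 kg.
Tool frame: the origin (TCP) lies at the very end of the fingers, on their centre line; the grasp point (between the pads) lies hold_point_z behind it (hold_point_z is the distance from the TCP to the grasp point, in m); z points along the fingers, y is the direction in which the jaws open and shut (so a half turn about z gives the same grasp; the last joint's range is limited). The gripper opens to 85 mm and grips with 20 to 120 N. Pads are 22 mm wide; open, the fingers measure 114 mm over their backs; the gripper's body (76 mm by 85 mm) begins 54 mm behind the grasp point. The pads swing forward as they close: fully open they stand 13 mm farther back than shut.
Start: joints at [1.004, 0.342, 1.524, -0, 1.275, -0.146], TCP at [0.214, 0.479, 0.231] pointing down, gripper open.
Joint ranges: [-2.53, 2.53], [-0.77, 2.02], [0.04, 2.7], [-1, 4.14], [0.28, 2.66], [-3.11, 3.11]. Speed limits (rad/s): [2.57, 2.57, 3.14, 3.14, 3.14, 3.14].

INTERFACE

Orientations are given as a unit quaternion [w, x, y, z].
In Python, from plant import sense, get_image, job_done, hold_point_z gives the robot as it stands. The module is installed in compiled form; this text tells all that it offers.
- The arm moves only by the tool drive_tool, never from a script. Its argument "motion" is a list of rows, each an object of numbers: "dx", "dy", "dz": the shift along the tool's x, y, z in m; "rx", "ry", "rz": the turn, a rotation vector about the tool's x, y, z in degrees; "jaw": the opening, from -1 (shut) to 1 (fully open), so that 0 is half open. A call has 1 to 10 rows; each row shifts and turns the commanded pose from where the row before left it, along the tool's axes as they then stand; what a row does not reach is not made up. A row lasts 1/10 s, in which the tool goes at most 50 mm and 8.59 degrees, less where a joint would pass 70% of its speed; a pose out of reach is approached as far as the arm can. A call is refused whole if a number of a shift passes 0.05 or a number of a turn 8.59, either way. A call with a gripper value outside its range is refused whole. The fingers move at their own pace and stop on an object; "force" is the grip in N (left out, the last holds). Time passes only in rows, so rows that do not move let the fingers close. It gives the time, the measured TCP pose, the force and the opening at its end, in the units of the state.
- sense(): the state, without advancing time (a new reading comes with each control period).
- get_image(name): name is "scene" or "top"; returns a dict with "frame" (420x560x3 uint8, red, green, blue), "depth" (420x560 float32, m along the optical axis (not along the pixel's ray), 0 where there is no reading), "intrinsics" (3x3 intrinsics, pixels), "k1" (the pictures are not rectified: a ray, as slopes to the right and down, at radius r is drawn at 1 + k1 r^2 times it, then the intrinsics apply), "R" (3x3) and "t" (3): a world point X has camera coordinates R X + t. Camera axes: x right, y down, z forward; pixel columns grow to the right and rows downward; lengths in m; the calibration is good to about 2 mm. A picture is of the moment at which its call begins.
- job_done(): hands the job in, once; it reports no verdict.
The state is a dict: "clock": time; "joints": joint angles; "qvel": joint speeds; "joint_torque": joint torques, N m; "tool_pos": TCP position; "tool_rot": TCP orientation; "ft_force": force on the tool from outside, world axes, zero at the start; "torque": the same for the moment, N m; "finger_gap": finger opening in m.
Only numpy, scipy, OpenCV 4.12 (cv2) and the standard library are available. Lean on these libraries where they do the work, as an engineer would, in place of code of your own. Each camera call takes 0.05 s, during which the arm holds its last target. There are 200 camera calls.

## Working session

There is one attempt and no reset: what is moved stays moved. The work goes in short steps, Python scripts to look and compute and a tool call to move; the robot and the scene stay as the last step left them, time stands still between calls to the robot, and variables do not carry over. Pictures are saved under pics/ and viewed, about 8 in all and at most 12, crops included, and the job is handed in when it is done.

Besides the shell and the picture viewer there is one more tool, called after "Request:" as name(argument=value, ...), one argument or row to a line, values as JSON. drive_tool: Moves the arm, as the interface text tells. Its arguments: {"type":"object","properties":{"motion":{"type":"array","items":{"type":"object","properties":{"dx":{"type":"number"},"dy":{"type":"number"},"dz":{"type":"number"},"rx":{"type":"number"},"ry":{"type":"number"},"rz":{"type":"number"},"jaw":{"type":"number"}}}},"force":{"type":"number"}},"required":["motion"]}

```bash
mkdir -p pics; cat > h.py <<'E'
import numpy as np, cv2
from plant import sense, get_image, job_done, hold_point_z
def grab(n, tag):
    im=get_image(n); np.savez(f'pics/{tag}.npz',**im)
    cv2.imwrite(f'pics/{tag}.png',cv2.cvtColor(im['frame'],cv2.COLOR_RGB2BGR)); return im
def load(tag): return dict(np.load(f'pics/{tag}.npz'))
def rays(im,px):
    K=im['intrinsics'];k1=float(im['k1']);px=np.atleast_2d(px).astype(float)
    d=np.array([k1,0,0,0,0.])
    s=cv2.undistortPoints(px.reshape(-1,1,2),K,d)[:,0]
    return np.c_[s,np.ones(len(s))]
def onplane(im,px,z):
    r=rays(im,px)@im['R']; c=-im['R'].T@im['t']
    return c+r*((z-c[2])/r[:,2])[:,None]
def cloud(im):
    h,w=im['depth'].shape; u,v=np.meshgrid(np.arange(w),np.arange(h))
    r=rays(im,np.c_[u.ravel(),v.ravel()]); 
    P=(r*im['depth'].reshape(-1,1)-im['t'])@im['R']
    P[im['depth'].ravel()==0]=np.nan
    return P.reshape(h,w,3)
def proj(im,X):
    X=np.atleast_2d(X)
    return cv2.projectPoints(X.astype(float),cv2.Rodrigues(im['R'])[0],im['t'].astype(float),im['intrinsics'],np.array([float(im['k1']),0,0,0,0.]))[0][:,0]
E
python3 - <<'E'
from h import *
a=grab('scene','s0');b=grab('top','t0')
cv2.imwrite('pics/both0.png',cv2.resize(np.vstack([cv2.imread('pics/s0.png'),cv2.imread('pics/t0.png')]),None,fx=1,fy=1)[:, :])
for i in (a,b): print(-i['R'].T@i['t'], i['R'][2], i['k1'], (i['depth']==0).mean())
print(hold_point_z, sense())
E
```

```text
[ 0.17204265 -0.53785829  0.70690928] [ 0.37713241  0.61507389 -0.69242707] -0.0957282786770896 0.004124149659863945
[0.34396271 0.03149029 1.20619261] [ 0.15524691  0.00762718 -0.98784625] -0.15881757206505243 0.004077380952380952
0.0187 {'clock': 0.1, 'joints': array([ 1.00398853e+00,  3.42615751e-01,  1.52493767e+00, -2.17127353e-05,
        1.27539938e+00, -1.45977197e-01]), 'qvel': array([ 0.00054286, -0.00050496, -0.00208048, -0.00115867, -0.00085072,
       -0.00081272]), 'joint_torque': array([ 1.38012980e-03, -4.34447300e+01, -2.46490896e+01, -1.54008167e-04,
        4.63407618e-03,  5.96668656e-06]), 'tool_pos': array([0.2142486 , 0.47889315, 0.23070917]), 'tool_rot': array([-2.27542468e-04,  2.08862914e-01,  9.77944692e-01, -6.40959588e-04]), 'ft_force': array([0.28303148, 0.18920673, 0.23465164]), 'torque': array([-0.04809575, -0.04567434,  0.0453451 ]), 'finger_gap': 0.08591697603017057}
```

View pics/t0.png

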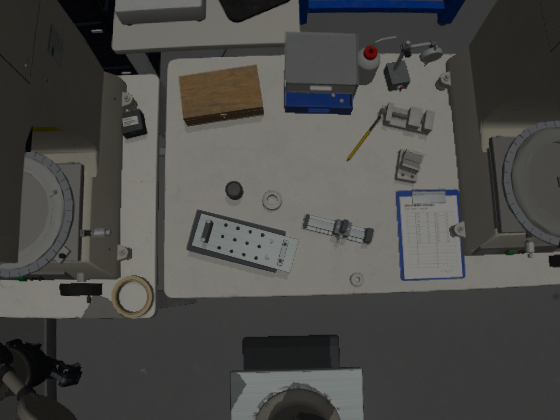

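View pics/s0.png

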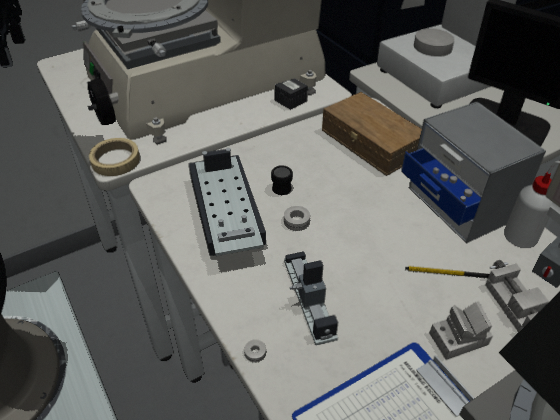

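Top view: plate and riser run from (190,240) to (298,262), with the handle fin at (207,230). The rail runs (305,222) to (372,236), with the carriage fin near (342,228) and the end stop near (367,235). Loupe is at (234,190), the rings at (272,200) and (357,280). The scene view agrees.

```bash
python3 - <<'E'
from h import *
np.set_printoptions(precision=4,suppress=True)
im=load('t0'); P=cloud(im); g=im['frame'].astype(int).sum(2)
u,v=np.meshgrid(np.arange(560),np.arange(420))
def box(x0,x1,y0,y1): return (u>=x0)&(u<=x1)&(v>=y0)&(v<=y1)
def rect(m,z,n):
    c=max(cv2.findContours(m.astype(np.uint8),cv2.RETR_EXTERNAL,cv2.CHAIN_APPROX_NONE)[0],key=cv2.contourArea)[:,0]
    w=onplane(im,c,z)[:,:2]
    r=cv2.minAreaRect((w*1000).astype(np.float32)); print(n,m.sum(),r); return r
pl=box(180,302,200,285); z=P[...,2]
print('table z',np.nanmedian(z[box(200,300,140,180)]))
rect(pl&(z>.035),.05,'plate+riser')
rect(pl&(z>.03)&(z<.065)&(g>240),.053,'plate bright')
f=pl&(z>.075); rect(f,.101,'handle fin'); print(np.nanmean(P[f],0),np.nanpercentile(z[f],[50,95]))
rl=box(300,378,205,250)
rect(rl&(z>.009),.015,'rail all')
for lo,hi,zz in((.08,.12,.094),(.045,.07,.054),(.03,.045,.042),(.008,.025,.015)):
    m=rl&(z>lo)&(z<hi)
    if m.sum()>3: rect(m,zz,f'rail {lo}'); print(np.nanmean(P[m],0))
for n,b,zz in(('loupe',box(222,246,178,203),.044),('ringL',box(258,286,188,212),.018),('ringS',box(346,366,270,290),.012)):
    m=b&(z>.006); print(n,np.nanmean(P[m],0),m.sum())
a=cv2.imread('pics/t0.png')[180:300,180:390]; a=cv2.resize(a,None,fx=3.8,fy=3.8,interpolation=cv2.INTER_CUBIC)
cv2.imwrite('pics/c0.png',np.clip(a*1.5,0,255).astype(np.uint8))
E
```

```text
table z 0.0003243565442307672
plate+riser 4365 ((457.5479431152344, 120.4149398803711), (253.18191528320312, 100.0082778930664), 74.46159362792969)
plate bright 3047 ((456.82745361328125, 114.4861831665039), (240.34449768066406, 79.99536895751953), 73.13943481445312)
handle fin 145 ((481.4132080078125, 197.96261596679688), (14.856884956359863, 52.46102523803711), 73.68038177490234)
[0.4826 0.1995 0.0919] [0.093  0.0976]
rail all 893 ((484.61090087890625, -109.42411804199219), (174.108154296875, 58.04271697998047), 80.70610809326172)
rail 0.08 71 ((485.081787109375, -117.33970642089844), (12.53493881225586, 29.010866165161133), 76.13211822509766)
[ 0.4852 -0.1174  0.093 ]
rail 0.045 179 ((476.38153076171875, -115.39727783203125), (36.67386245727539, 52.89542007446289), 75.15290832519531)
[ 0.4809 -0.1169  0.0539]
rail 0.03 123 ((467.38623046875, -180.08346557617188), (17.991905212402344, 35.126094818115234), 73.1416015625)
[ 0.469  -0.1701  0.0404]
rail 0.008 555 ((499.67523193359375, -64.2841796875), (79.33563995361328, 35.476593017578125), 73.69013214111328)
[ 0.4914 -0.0946  0.0141]
loupe [0.5856 0.1397 0.0407] 255
ringL [0.5631 0.0479 0.0174] 245
ringS [ 0.3637 -0.1517  0.0115] 120
```

View pics/c0.png

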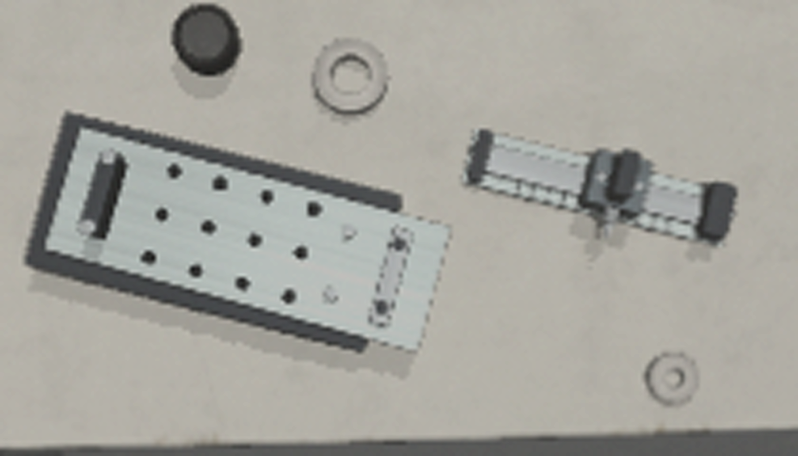

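The sliding direction comes out at about (-0.269, -0.963). The carriage fin is at (0.485, -0.117) with about 38 mm to its stop, and the plate travel is about 134 mm. I'll go above the carriage first.

Request:
drive_tool(
  motion=[
    {"rz":-8.5,"jaw":1},
    {"dx":-0.03,"dy":-0.036},
    {"dx":-0.03,"dy":-0.036},
    {"dx":-0.03,"dy":-0.036},
    {"dx":-0.03,"dy":-0.036},
    {"dx":-0.03,"dy":-0.036},
    {"dx":-0.03,"dy":-0.036},
    {"dx":-0.03,"dy":-0.036},
    {"dx":-0.03,"dy":-0.036},
    {"dx":-0.03,"dy":-0.036},
  ],
  force=20,
)

```text
schema error: expected keys dx, dy, dz, rx, ry, rz, jaw
```

Request:
drive_tool(
  motion=[
    {"dx":-0.03,"dy":-0.036},
    {"dx":-0.03,"dy":-0.036},
    {"dx":-0.03,"dy":-0.036},
    {"dx":-0.03,"dy":-0.036},
    {"dx":-0.01,"dy":-0.01},
    {},
  ],
)

```text
schema error: expected keys dx, dy, dz, rx, ry, rz, jaw
```

```bash
cat >> h.py <<'E'
from scipy.spatial.transform import Rotation as Ro
def tool():
    s=sense(); q=s['tool_rot']; return s, Ro.from_quat([q[1],q[2],q[3],q[0]]).as_matrix()
def togo(target):
    s,R=tool(); d=R.T@(np.array(target)-s['tool_pos'])
    print('t',round(s['clock'],2),'pos',s['tool_pos'].round(4),'tool d mm',(d*1000).round(1),'y-yaw',round(np.degrees(np.arctan2(R[1,1],R[0,1])),2),'tilt',np.degrees(np.arccos(-R[2,2])).round(2),'F',s['ft_force'].round(1),'gap',round(s['finger_gap'],4))
E
python3 - <<'E'
from h import *
np.set_printoptions(precision=4,suppress=True)
togo([.485,-.117,.0605])
# yaw refinements: long edges of plate and riser lines from top image (pre-move)
im=load('t0'); P=cloud(im); z=P[...,2]; g=im['frame'].astype(int).sum(2)
u,v=np.meshgrid(np.arange(560),np.arange(420)); pl=(u>180)&(u<302)&(v>200)&(v<285)
m=pl&(z>.035); th=np.radians(74.4); 
W=onplane(im,np.c_[u[m],v[m]],.048)[:,:2]
for it in range(2):
    X=np.array([-np.cos(th),-np.sin(th)]);Y=np.array([-X[1],X[0]])
    a=W@X;b=W@Y; c=[]
    for s in(1,-1):
        bins=np.arange(a.min()+15,a.max()-60,5); e=np.array([[(k+2.5e-3),(s*b[(a>=k)&(a<k+.005)]).max()*s] for k in np.arange(a.min()+.01,a.max()-.07,.005)])
        c.append(np.polyfit(e[:,0],e[:,1],1))
    print(np.degrees(th),c); th+=np.mean([np.arctan(k[0]) for k in c])
mr=(u>300)&(u<378)&(v>205)&(v<250)&(z>.009)&(z<.025)
W=onplane(im,np.c_[u[mr],v[mr]],.015)[:,:2]
a=W@X;b=W@Y; k=a<a.min()+.06; print('rail width',b[k].min(),b[k].max(),'inner end',a.min())
E
```

```text
t 0.1 pos [0.2142 0.4789 0.2307] tool d mm [-490.6 -433.1  170.7] y-yaw 65.89 tilt 0.08 F [0.3 0.2 0.2] gap 0.0859
74.4 [array([-0.0025,  0.4574]), array([0.003 , 0.3602])]
74.4158568804591 [array([-0.0028,  0.4574]), array([0.0028, 0.3602])]
rail width 0.48131335219420696 0.5167107799576979 inner end -0.11133485231249729
```

Request:
drive_tool(
  motion=[
    {"dx":0,"dy":0,"dz":0,"rx":0,"ry":0,"rz":-8.5,"jaw":1},
    {"dx":-0.03,"dy":-0.036,"dz":0,"rx":0,"ry":0,"rz":0,"jaw":1},
    {"dx":-0.03,"dy":-0.036,"dz":0,"rx":0,"ry":0,"rz":0,"jaw":1},
    {"dx":-0.03,"dy":-0.036,"dz":0,"rx":0,"ry":0,"rz":0,"jaw":1},
    {"dx":-0.03,"dy":-0.036,"dz":0,"rx":0,"ry":0,"rz":0,"jaw":1},
    {"dx":-0.03,"dy":-0.036,"dz":0,"rx":0,"ry":0,"rz":0,"jaw":1},
    {"dx":-0.03,"dy":-0.036,"dz":0,"rx":0,"ry":0,"rz":0,"jaw":1},
    {"dx":-0.03,"dy":-0.036,"dz":0,"rx":0,"ry":0,"rz":0,"jaw":1},
    {"dx":-0.03,"dy":-0.036,"dz":0,"rx":0,"ry":0,"rz":0,"jaw":1},
    {"dx":-0.03,"dy":-0.036,"dz":0,"rx":0,"ry":0,"rz":0,"jaw":1},
  ],
  force=20,
)

```text
clock: 1.1
tool_pos: [0.3875, 0.0927, 0.2313]
tool_rot: [0.0, 0.136, 0.991, 0.0]
ft_force: [1.8, -0.8, 0.8]
finger_gap: 0.0854
```

Request:
drive_tool(
  motion=[
    {"dx":-0.03,"dy":-0.036,"dz":0,"rx":0,"ry":0,"rz":0,"jaw":1},
    {"dx":-0.03,"dy":-0.036,"dz":0,"rx":0,"ry":0,"rz":0,"jaw":1},
    {"dx":-0.03,"dy":-0.036,"dz":0,"rx":0,"ry":0,"rz":0,"jaw":1},
    {"dx":-0.03,"dy":-0.036,"dz":0,"rx":0,"ry":0,"rz":0,"jaw":1},
    {"dx":0,"dy":0,"dz":0,"rx":0,"ry":0,"rz":0,"jaw":1},
    {"dx":0,"dy":0,"dz":0,"rx":0,"ry":0,"rz":0,"jaw":1},
  ],
)

```text
clock: 1.7
tool_pos: [0.4638, -0.0771, 0.2306]
tool_rot: [-0.001, 0.137, 0.991, 0.0]
ft_force: [0.2, 0.4, 0.1]
finger_gap: 0.0852
```

```bash
python3 - <<'E'
from h import *
togo([.485,-.117,.0605])
E
```

```text
t 1.7 pos [ 0.4638 -0.0771  0.2306] tool d mm [-31.5 -32.7 170. ] y-yaw 74.26 tilt 0.11 F [0.2 0.4 0.1] gap 0.0852
```

Request:
drive_tool(
  motion=[
    {"dx":-0.0315,"dy":-0.0327,"dz":0,"rx":0,"ry":0,"rz":0,"jaw":1},
    {"dx":0,"dy":0,"dz":0.03,"rx":0,"ry":0,"rz":0,"jaw":1},
    {"dx":0,"dy":0,"dz":0.04,"rx":0,"ry":0,"rz":0,"jaw":1},
    {"dx":0,"dy":0,"dz":0.03,"rx":0,"ry":0,"rz":0,"jaw":1},
    {"dx":0,"dy":0,"dz":0.02,"rx":0,"ry":0,"rz":0,"jaw":1},
    {"dx":0,"dy":0,"dz":0,"rx":0,"ry":0,"rz":0,"jaw":1},
    {"dx":0,"dy":0,"dz":0,"rx":0,"ry":0,"rz":0,"jaw":1},
  ],
)

```text
clock: 2.4
tool_pos: [0.4857, -0.1154, 0.1119]
tool_rot: [-0.0, 0.135, 0.991, 0.0]
ft_force: [0.7, -0.2, -0.6]
finger_gap: 0.0855
```

```bash
python3 - <<'E'
from h import *
togo([.485,-.117,.062])
grab('scene','s1')
a=cv2.imread('pics/s1.png')[180:360,210:410]
cv2.imwrite('pics/c1.png',cv2.convertScaleAbs(cv2.resize(a,None,fx=3,fy=3,interpolation=cv2.INTER_CUBIC),alpha=1.5))
E
```

```text
t 2.4 pos [ 0.4857 -0.1154  0.1119] tool d mm [ 0.2 -1.7 49.9] y-yaw 74.47 tilt 0.01 F [ 0.7 -0.2 -0.6] gap 0.0855
```

View pics/c1.png

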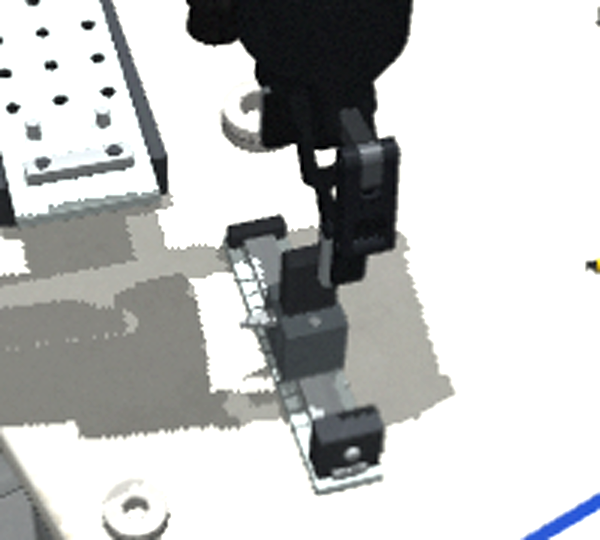

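Crop of the scene view: the carriage fin is at (307,280) and the open fingers sit above it, the nearer finger's tip at about (350,275). The small ring at (135,510) is well clear. I'll check by projection.

```bash
python3 - <<'E'
from h import *
im=load('s1'); s,R=tool()
f=lambda X:((proj(im,X)-[210,180])*3).round(0)
print('tips',f([s['tool_pos']+R[:,1]*k-R[:,2]*.013 for k in(.043,-.043)]))
print('fin',f([[.485,-.117,.094],[.485,-.117,.054],[.469,-.173,.042]]))
E
```

```text
tips [[282. 142.]
 [337. 271.]]
fin [[305. 249.]
 [301. 300.]
 [335. 405.]]
```

The projections match the picture. I'll descend and pinch.

Request:
drive_tool(
  motion=[
    {"dx":0,"dy":-0.001,"dz":0.02,"rx":0,"ry":0,"rz":0,"jaw":1},
    {"dx":0,"dy":0,"dz":0.02,"rx":0,"ry":0,"rz":0,"jaw":1},
    {"dx":0,"dy":0,"dz":0.01,"rx":0,"ry":0,"rz":0,"jaw":1},
    {"dx":0,"dy":0,"dz":0,"rx":0,"ry":0,"rz":0,"jaw":0},
    {"dx":0,"dy":0,"dz":0,"rx":0,"ry":0,"rz":0,"jaw":-1},
    {"dx":0,"dy":0,"dz":0,"rx":0,"ry":0,"rz":0,"jaw":-1},
    {"dx":0,"dy":0,"dz":0,"rx":0,"ry":0,"rz":0,"jaw":-1},
    {"dx":0,"dy":0,"dz":0,"rx":0,"ry":0,"rz":0,"jaw":-1},
    {"dx":0,"dy":0,"dz":0,"rx":0,"ry":0,"rz":0,"jaw":-1},
    {"dx":0,"dy":0,"dz":0,"rx":0,"ry":0,"rz":0,"jaw":-1},
  ],
  force=20,
)

```text
clock: 3.45
tool_pos: [0.4857, -0.1175, 0.0619]
tool_rot: [0.0, 0.136, 0.991, -0.0]
ft_force: [-2.0, 0.0, 6.6]
finger_gap: 0.0117
```

Request:
drive_tool(
  motion=[
    {"dx":0,"dy":0,"dz":0,"rx":0,"ry":0,"rz":0,"jaw":-1},
    {"dx":0,"dy":0,"dz":0,"rx":0,"ry":0,"rz":0,"jaw":-1},
    {"dx":0,"dy":0,"dz":0,"rx":0,"ry":0,"rz":0,"jaw":-1},
  ],
)

```text
clock: 3.75
tool_pos: [0.4857, -0.1175, 0.0619]
tool_rot: [0.0, 0.136, 0.991, -0.0]
ft_force: [-1.4, 0.1, 6.2]
finger_gap: 0.0119
```

```bash
python3 - <<'E'
from h import *
togo([.485,-.117,.062])
E
```

```text
t 3.75 pos [ 0.4857 -0.1175  0.0619] tool d mm [ 0.8  0.3 -0.1] y-yaw 74.4 tilt 0.06 F [-1.4  0.1  6.2] gap 0.0119
```

Request:
drive_tool(
  motion=[
    {"dx":0,"dy":-0.005,"dz":0,"rx":0,"ry":0,"rz":0,"jaw":-1},
    {"dx":0,"dy":-0.005,"dz":0,"rx":0,"ry":0,"rz":0,"jaw":-1},
    {"dx":0,"dy":-0.005,"dz":0,"rx":0,"ry":0,"rz":0,"jaw":-1},
    {"dx":0,"dy":-0.005,"dz":0,"rx":0,"ry":0,"rz":0,"jaw":-1},
    {"dx":0,"dy":-0.005,"dz":0,"rx":0,"ry":0,"rz":0,"jaw":-1},
    {"dx":0,"dy":-0.005,"dz":0,"rx":0,"ry":0,"rz":0,"jaw":-1},
    {"dx":0,"dy":-0.004,"dz":0,"rx":0,"ry":0,"rz":0,"jaw":-1},
    {"dx":0,"dy":0,"dz":0,"rx":0,"ry":0,"rz":0,"jaw":-1},
  ],
)

```text
clock: 4.55
tool_pos: [0.4765, -0.1507, 0.0619]
tool_rot: [0.001, 0.136, 0.991, -0.0]
ft_force: [-2.0, -1.2, 6.8]
finger_gap: 0.0115
```

Request:
drive_tool(
  motion=[
    {"dx":0,"dy":-0.002,"dz":0,"rx":0,"ry":0,"rz":0,"jaw":-1},
    {"dx":0,"dy":0,"dz":0,"rx":0,"ry":0,"rz":0,"jaw":-1},
  ],
)

```text
clock: 4.75
tool_pos: [0.4761, -0.1524, 0.0619]
tool_rot: [0.001, 0.136, 0.991, -0.0]
ft_force: [-0.3, 0.1, 5.4]
finger_gap: 0.0116
```

Request:
drive_tool(
  motion=[
    {"dx":0,"dy":-0.002,"dz":0,"rx":0,"ry":0,"rz":0,"jaw":-1},
    {"dx":0,"dy":0,"dz":0,"rx":0,"ry":0,"rz":0,"jaw":-1},
  ],
)

```text
clock: 4.95
tool_pos: [0.4756, -0.1542, 0.0619]
tool_rot: [0.001, 0.136, 0.991, -0.0]
ft_force: [-1.2, -0.1, 5.4]
finger_gap: 0.0116
```

Request:
drive_tool(
  motion=[
    {"dx":0,"dy":-0.002,"dz":0,"rx":0,"ry":0,"rz":0,"jaw":-1},
    {"dx":0,"dy":0,"dz":0,"rx":0,"ry":0,"rz":0,"jaw":-1},
  ],
)

```text
clock: 5.15
tool_pos: [0.475, -0.1561, 0.0619]
tool_rot: [0.001, 0.136, 0.991, -0.0]
ft_force: [-0.7, 0.4, 5.3]
finger_gap: 0.0111
```

Request:
drive_tool(
  motion=[
    {"dx":0,"dy":-0.002,"dz":0,"rx":0,"ry":0,"rz":0,"jaw":-1},
    {"dx":0,"dy":0,"dz":0,"rx":0,"ry":0,"rz":0,"jaw":-1},
  ],
)

```text
clock: 5.35
tool_pos: [0.4745, -0.1579, 0.0619]
tool_rot: [0.001, 0.136, 0.991, -0.0]
ft_force: [-0.2, 1.4, 5.7]
finger_gap: 0.0117
```

Request:
drive_tool(
  motion=[
    {"dx":0,"dy":-0.002,"dz":0,"rx":0,"ry":0,"rz":0,"jaw":-1},
    {"dx":0,"dy":0,"dz":0,"rx":0,"ry":0,"rz":0,"jaw":-1},
  ],
)

```text
clock: 5.55
tool_pos: [0.4745, -0.158, 0.0619]
tool_rot: [0.001, 0.136, 0.991, 0.001]
ft_force: [3.9, 11.7, 6.3]
finger_gap: 0.0117
```

```bash
python3 - <<'E'
from h import *
togo([.4857-.269*.038,-.1175-.963*.038,.062])
s=grab('scene','s2')
a=cv2.imread('pics/s2.png')[200:350,230:380]
cv2.imwrite('pics/c2.png',cv2.convertScaleAbs(cv2.resize(a,None,fx=4,fy=4,interpolation=cv2.INTER_CUBIC),alpha=1.5))
E
```

```text
t 5.55 pos [ 0.4745 -0.158   0.0619] tool d mm [ 0.1  4.  -0.1] y-yaw 74.36 tilt 0.18 F [ 3.9 11.7  6.3] gap 0.0117
```

View pics/c2.png

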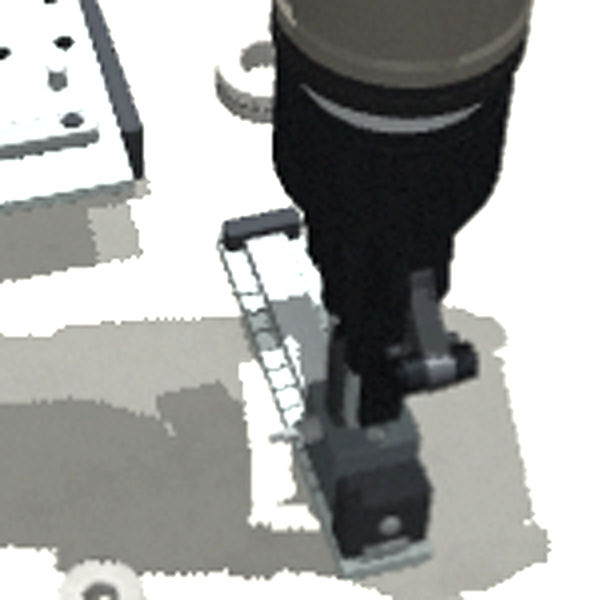

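The carriage met the stop: force rose to about 12 N and the tool halted. In the crop its block sits against the dark stop at (385,490), with the pointer near (285,435). I'll release and go up, then over to the handle.

Request:
drive_tool(
  motion=[
    {"dx":0,"dy":0,"dz":0,"rx":0,"ry":0,"rz":0,"jaw":-1},
    {"dx":0,"dy":0,"dz":0,"rx":0,"ry":0,"rz":0,"jaw":0},
    {"dx":0,"dy":0,"dz":0,"rx":0,"ry":0,"rz":0,"jaw":0},
    {"dx":0,"dy":0,"dz":0,"rx":0,"ry":0,"rz":0,"jaw":0},
    {"dx":0,"dy":0,"dz":0,"rx":0,"ry":0,"rz":0,"jaw":0},
    {"dx":0,"dy":0,"dz":-0.02,"rx":0,"ry":0,"rz":0,"jaw":0},
    {"dx":0,"dy":0,"dz":-0.035,"rx":0,"ry":0,"rz":0,"jaw":0},
    {"dx":0,"dy":0,"dz":-0.035,"rx":0,"ry":0,"rz":0,"jaw":0},
    {"dx":0.0087,"dy":0.034,"dz":0,"rx":0,"ry":0,"rz":0,"jaw":1},
    {"dx":0.008,"dy":0.031,"dz":0,"rx":0,"ry":0,"rz":0,"jaw":1},
  ],
)

```text
clock: 6.6
tool_pos: [0.4754, -0.0927, 0.1524]
tool_rot: [0.001, 0.137, 0.991, -0.0]
ft_force: [-0.3, 0.4, -0.8]
finger_gap: 0.0704
```

Request:
drive_tool(
  motion=[
    {"dx":0.009,"dy":0.035,"dz":0,"rx":0,"ry":0,"rz":0,"jaw":1},
    {"dx":0.009,"dy":0.035,"dz":0,"rx":0,"ry":0,"rz":0,"jaw":1},
    {"dx":0.009,"dy":0.035,"dz":0,"rx":0,"ry":0,"rz":0,"jaw":1},
    {"dx":0.009,"dy":0.035,"dz":0,"rx":0,"ry":0,"rz":0,"jaw":1},
    {"dx":0.009,"dy":0.035,"dz":0,"rx":0,"ry":0,"rz":0,"jaw":1},
    {"dx":0.009,"dy":0.035,"dz":0,"rx":0,"ry":0,"rz":0,"jaw":1},
    {"dx":0.009,"dy":0.035,"dz":0,"rx":0,"ry":0,"rz":0,"jaw":1},
    {"dx":0.009,"dy":0.035,"dz":0,"rx":0,"ry":0,"rz":0,"jaw":1},
    {"dx":0,"dy":0,"dz":0,"rx":0,"ry":0,"rz":0,"jaw":1},
    {"dx":0,"dy":0,"dz":0,"rx":0,"ry":0,"rz":0,"jaw":1},
  ],
)

```text
clock: 7.6
tool_pos: [0.4807, 0.1966, 0.151]
tool_rot: [-0.0, 0.135, 0.991, -0.0]
ft_force: [-0.6, 0.5, 0.1]
finger_gap: 0.0851
```

```bash
python3 - <<'E'
from h import *
togo([.482,.1985,.061])
a=grab('scene','s3'); b=grab('top','t3')
c=cv2.imread('pics/s3.png')[120:350,130:350]
cv2.imwrite('pics/c3.png',cv2.convertScaleAbs(cv2.resize(c,None,fx=2.6,fy=2.6,interpolation=cv2.INTER_CUBIC),alpha=1.5))
# carriage fin from top
P=cloud(b); z=P[...,2]; u,v=np.meshgrid(np.arange(560),np.arange(420))
m=(u>300)&(u<378)&(v>205)&(v<250)&(z>.08)&(z<.12)
W=onplane(b,np.c_[u[m],v[m]],.094); print('fin',m.sum(),W.mean(0),'expected at stop .4745 -.158')
E
```

```text
t 7.6 pos [0.4807 0.1966 0.151 ] tool d mm [-0.8  2.2 90. ] y-yaw 74.49 tilt 0.04 F [-0.6  0.5  0.1] gap 0.0851
fin 76 [ 0.47388881 -0.154626    0.094     ] expected at stop .4745 -.158
```

View pics/c3.png

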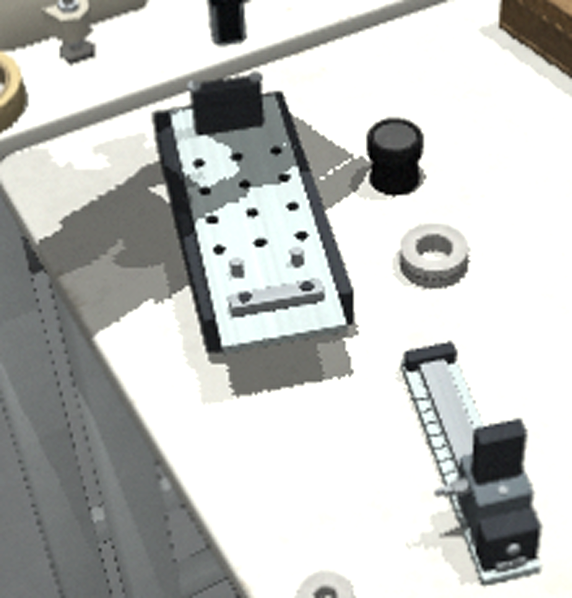

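Crop of the second scene view: the carriage block sits against the stop at (510,520), and the handle fin at (228,105) is free. The rings and loupe have not moved. I'll compare the carriage fin displacement by the same method before and after.

```bash
python3 - <<'E'
from h import *
np.set_printoptions(precision=1,suppress=True)
X=np.array([-.269,-.963,0])
for n in('t0','t3','s0','s3'):
    b=load(n);P=cloud(b); z=P[...,2]
    d=np.linalg.norm(P[...,:2]-[.485,-.117],axis=2)
    m=(d<.09)&(z>.08)&(z<.12)
    c=max(cv2.findContours(m.astype(np.uint8),0,1)[0],key=cv2.contourArea)[:,0]
    r=cv2.minAreaRect((onplane(b,c,.094)[:,:2]*1000).astype(np.float32))
    print(n,np.array(r[0]),r[1],'proj X',r[0][0]*X[0]+r[0][1]*X[1], 'cloudmean',P[m].mean(0)@X*1000)
print('robot fin X',np.dot([474.5,-158,0],X))
im=load('s3'); P=cloud(im); z=P[...,2]; d=np.linalg.norm(P[...,:2]-[.482,.1985],axis=2); m=(d<.05)&(z>.07)&(z<.12)
print('handle scene cloud',P[m].mean(0)*1000,'front face at +X side')
E
```

```text
t0 [ 485.1 -117.3] (12.53493881225586, 29.010866165161133) proj X -17.488863449096684 cloudmean -17.476153412139553
t3 [ 473.9 -154.4] (13.639013290405273, 29.090709686279297) proj X 21.219545257568342 cloudmean 21.620524333867934
s0 [ 482.5 -125. ] (22.549184799194336, 30.023929595947266) proj X -9.421338577270518 cloudmean -12.750174682188128
s3 [ 471.7 -164.1] (20.71864128112793, 30.335718154907227) proj X 31.138565139770478 cloudmean 27.995082812396376
robot fin X 24.513499999999993
handle scene cloud [481.4 195.1  85. ] front face at +X side
```

Three of four measures agree that the carriage is at the stop. The camera puts the stop face minus half a block at X=20.7 mm and the fin at 21.4 mm, and the tool halted against the stop at 24.5 mm in robot coordinates. So the camera reads about 3 mm short along X. The final handle grip therefore belongs at robot X = 24.5 - 210 = -185.5 mm. Next I descend on the handle.

Request:
drive_tool(
  motion=[
    {"dx":-0.0005,"dy":0,"dz":0.02,"rx":0,"ry":0,"rz":0,"jaw":1},
    {"dx":0,"dy":0,"dz":0.02,"rx":0,"ry":0,"rz":0,"jaw":1},
    {"dx":0,"dy":0,"dz":0.02,"rx":0,"ry":0,"rz":0,"jaw":1},
    {"dx":0,"dy":0,"dz":0.015,"rx":0,"ry":0,"rz":0,"jaw":1},
    {"dx":0,"dy":0,"dz":0.01,"rx":0,"ry":0,"rz":0,"jaw":1},
    {"dx":0,"dy":0,"dz":0.004,"rx":0,"ry":0,"rz":0,"jaw":1},
    {"dx":0,"dy":0,"dz":0,"rx":0,"ry":0,"rz":0,"jaw":1},
  ],
  force=20,
)

```text
clock: 8.4
tool_pos: [0.4815, 0.1957, 0.0622]
tool_rot: [-0.0, 0.136, 0.991, -0.0]
ft_force: [0.6, -0.3, 0.3]
finger_gap: 0.0855
```

Request:
drive_tool(
  motion=[
    {"dx":0,"dy":0,"dz":0,"rx":0,"ry":0,"rz":0,"jaw":0},
    {"dx":0,"dy":0,"dz":0,"rx":0,"ry":0,"rz":0,"jaw":-0.4},
    {"dx":0,"dy":0,"dz":0,"rx":0,"ry":0,"rz":0,"jaw":-1},
    {"dx":0,"dy":0,"dz":0,"rx":0,"ry":0,"rz":0,"jaw":-1},
    {"dx":0,"dy":0,"dz":0,"rx":0,"ry":0,"rz":0,"jaw":-1},
    {"dx":0,"dy":0,"dz":0,"rx":0,"ry":0,"rz":0,"jaw":-1},
    {"dx":0,"dy":0,"dz":0,"rx":0,"ry":0,"rz":0,"jaw":-1},
    {"dx":0,"dy":0,"dz":0,"rx":0,"ry":0,"rz":0,"jaw":-1},
  ],
)

```text
clock: 9.2
tool_pos: [0.4817, 0.1966, 0.0627]
tool_rot: [0.0, 0.136, 0.991, 0.0]
ft_force: [-1.9, 2.5, 6.0]
finger_gap: 0.0117
```

Request:
drive_tool(
  motion=[
    {"dx":0,"dy":0,"dz":0,"rx":0,"ry":0,"rz":0,"jaw":-1},
    {"dx":0,"dy":0,"dz":0,"rx":0,"ry":0,"rz":0,"jaw":-1},
    {"dx":0,"dy":0,"dz":0,"rx":0,"ry":0,"rz":0,"jaw":-1},
  ],
  force=80,
)

```text
clock: 9.5
tool_pos: [0.4817, 0.1966, 0.0629]
tool_rot: [0.0, 0.136, 0.991, 0.0]
ft_force: [-1.6, 2.5, 6.9]
finger_gap: 0.0108
```

```bash
python3 - <<'E'
from h import *
togo([.4443,.0684,.062])
s=sense(); print('X',s['tool_pos'][:2]@[-269,-963],s['torque'].round(2))
E
```

```text
t 9.5 pos [0.4817 0.1966 0.0629] tool d mm [   1.5 -133.5    0.8] y-yaw 74.38 tilt 0.07 F [-1.6  2.5  6.9] gap 0.0108
X -318.8774413280246 [ 0.38  0.18 -0.24]
```

Gripped; the reading of +7 N means the plate is pressed down. 133.4 mm to slide.

Request:
drive_tool(
  motion=[
    {"dx":0,"dy":-0.002,"dz":0,"rx":0,"ry":0,"rz":0,"jaw":-1},
    {"dx":0,"dy":-0.004,"dz":0,"rx":0,"ry":0,"rz":0,"jaw":-1},
    {"dx":0,"dy":-0.006,"dz":0,"rx":0,"ry":0,"rz":0,"jaw":-1},
    {"dx":0,"dy":-0.006,"dz":0,"rx":0,"ry":0,"rz":0,"jaw":-1},
    {"dx":0,"dy":-0.006,"dz":0,"rx":0,"ry":0,"rz":0,"jaw":-1},
    {"dx":0,"dy":-0.006,"dz":0,"rx":0,"ry":0,"rz":0,"jaw":-1},
    {"dx":0,"dy":-0.006,"dz":0,"rx":0,"ry":0,"rz":0,"jaw":-1},
    {"dx":0,"dy":-0.004,"dz":0,"rx":0,"ry":0,"rz":0,"jaw":-1},
    {"dx":0,"dy":0,"dz":0,"rx":0,"ry":0,"rz":0,"jaw":-1},
  ],
)

```text
clock: 10.4
tool_pos: [0.4715, 0.1576, 0.0629]
tool_rot: [0.001, 0.136, 0.991, 0.0]
ft_force: [1.4, 2.9, 5.8]
finger_gap: 0.0112
```

Request:
drive_tool(
  motion=[
    {"dx":0,"dy":-0.002,"dz":0,"rx":0,"ry":0,"rz":0,"jaw":-1},
    {"dx":0,"dy":-0.004,"dz":0,"rx":0,"ry":0,"rz":0,"jaw":-1},
    {"dx":0,"dy":-0.006,"dz":0,"rx":0,"ry":0,"rz":0,"jaw":-1},
    {"dx":0,"dy":-0.006,"dz":0,"rx":0,"ry":0,"rz":0,"jaw":-1},
    {"dx":0,"dy":-0.006,"dz":0,"rx":0,"ry":0,"rz":0,"jaw":-1},
    {"dx":0,"dy":-0.004,"dz":0,"rx":0,"ry":0,"rz":0,"jaw":-1},
    {"dx":0,"dy":0,"dz":0,"rx":0,"ry":0,"rz":0,"jaw":-1},
  ],
)

```text
clock: 11.1
tool_pos: [0.4639, 0.1307, 0.0629]
tool_rot: [0.001, 0.136, 0.991, 0.0]
ft_force: [0.9, 2.0, 5.7]
finger_gap: 0.0106
```

```bash
python3 - <<'E'
from h import *
togo([.4443,.0684,.062])
s=sense(); print('X',s['tool_pos'][:2]@[-269,-963],s['torque'].round(2))
a=grab('scene','s4')
c=cv2.imread('pics/s4.png')[120:350,130:350]
cv2.imwrite('pics/c4.png',cv2.convertScaleAbs(cv2.resize(c,None,fx=2.6,fy=2.6,interpolation=cv2.INTER_CUBIC),alpha=1.5))
E
```

```text
t 11.1 pos [0.4639 0.1307 0.0629] tool d mm [  2.1 -65.3   0.8] y-yaw 74.39 tilt 0.11 F [0.9 2.  5.7] gap 0.0106
X -250.64098463252878 [ 0.31 -0.11 -0.01]
```

View pics/c4.png

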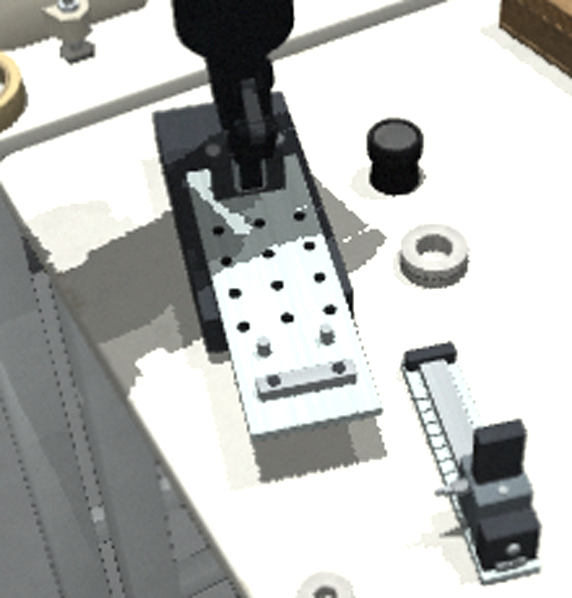

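Crop: the plate slides flat with its front edge near (318,420), and the carriage is unchanged at the stop. Continuing, with a little more downward preload.

Request:
drive_tool(
  motion=[
    {"dx":0,"dy":-0.002,"dz":0.0003,"rx":0,"ry":0,"rz":0,"jaw":-1},
    {"dx":0.0003,"dy":-0.004,"dz":0.0003,"rx":0,"ry":0,"rz":0,"jaw":-1},
    {"dx":0.0003,"dy":-0.006,"dz":0,"rx":0,"ry":0,"rz":0,"jaw":-1},
    {"dx":0.0003,"dy":-0.006,"dz":0,"rx":0,"ry":0,"rz":0,"jaw":-1},
    {"dx":0.0003,"dy":-0.006,"dz":0,"rx":0,"ry":0,"rz":0,"jaw":-1},
    {"dx":0.0003,"dy":-0.004,"dz":0,"rx":0,"ry":0,"rz":0,"jaw":-1},
    {"dx":0,"dy":-0.002,"dz":0,"rx":0,"ry":0,"rz":0,"jaw":-1},
    {"dx":0,"dy":0,"dz":0,"rx":0,"ry":0,"rz":0,"jaw":-1},
  ],
)

```text
clock: 11.95
tool_pos: [0.4553, 0.1028, 0.0629]
tool_rot: [0.002, 0.136, 0.991, 0.001]
ft_force: [1.8, 5.8, 10.7]
finger_gap: 0.0108
```

Request:
drive_tool(
  motion=[
    {"dx":0,"dy":-0.002,"dz":0.0002,"rx":0,"ry":0,"rz":0,"jaw":-1},
    {"dx":0,"dy":-0.004,"dz":0.0002,"rx":0,"ry":0,"rz":0,"jaw":-1},
    {"dx":0,"dy":-0.005,"dz":0,"rx":0,"ry":0,"rz":0,"jaw":-1},
    {"dx":0,"dy":-0.005,"dz":0,"rx":0,"ry":0,"rz":0,"jaw":-1},
    {"dx":0,"dy":-0.005,"dz":0,"rx":0,"ry":0,"rz":0,"jaw":-1},
    {"dx":0,"dy":-0.003,"dz":0,"rx":0,"ry":0,"rz":0,"jaw":-1},
    {"dx":0,"dy":-0.001,"dz":0,"rx":0,"ry":0,"rz":0,"jaw":-1},
    {"dx":0,"dy":0,"dz":0,"rx":0,"ry":0,"rz":0,"jaw":-1},
  ],
)

```text
clock: 12.75
tool_pos: [0.4491, 0.0791, 0.0629]
tool_rot: [0.003, 0.136, 0.991, 0.001]
ft_force: [2.9, 9.3, 14.0]
finger_gap: 0.0104
```

```bash
cat > chk.py <<'E'
from h import *
import sys
np.set_printoptions(precision=1,suppress=True)
togo([.4443,.0684,.062])
s=sense(); print('X',s['tool_pos'][:2]@[-269,-963],s['torque'].round(2))
tag=sys.argv[1]; X=np.array([-.269,-.963,0]);Y=np.array([.963,-.269,0])
for n in('top','scene'):
    b=grab(n,n+tag);P=cloud(b);g=b['frame'].astype(int).sum(2);a=P@X*1000;y=P@Y*1000;z=P[...,2]
    pm=(z>.046)&(z<.06)&(a>-70)&(a<60)&(y>365)&(y<455)
    W=onplane(b,np.argwhere(pm)[:,::-1],.053); aw=W@X*1000; yw=W@Y*1000
    fr=[aw[(yw>k)&(yw<k+10)].max() for k in(375,385,395,405,415,425,435) if ((yw>k)&(yw<k+10)).any()]
    print(n,'front',np.array(fr),'y',np.percentile(yw,[.5,99.5]))
    k=pm&(a<0)&(np.abs(z-.053)<.008); co=np.linalg.lstsq(np.c_[a[k]/1000,y[k]/1000,np.ones(k.sum())],z[k],rcond=None)[0]; print(' slope',co[:2].round(4),'z',np.median(z[k]).round(4))
    f=(a>-20)&(a<60)&(y>475)&(y<520)&(z>.08)&(z<.12); Wf=onplane(b,np.argwhere(f)[:,::-1],.094)
    print(' fin',f.sum(),(Wf@X).mean()*1000,' pointer px?',proj(b,[X*.0245+Y*.463+[0,0,.049]]))
    f=(a>0)&(a<45)&(y>458)&(y<476)&(z>.035)&(z<.06)
    if f.sum(): print(' pointer pts',f.sum(),np.percentile(a[f],[10,50,90]))
t=cv2.imread(f'pics/top{tag}.png')[200:300,230:390]; c=cv2.imread(f'pics/scene{tag}.png')[220:350,180:350]
o=np.hstack([cv2.resize(t,(560,350),interpolation=2),cv2.resize(c,(458,350),interpolation=2)])
cv2.imwrite(f'pics/c{tag}.png',cv2.convertScaleAbs(cv2.resize(o,(800,275)),alpha=1.4))
E
python3 chk.py 5
```

```text
t 12.75 pos [0.4 0.1 0.1] tool d mm [  1.8 -11.6   0.8] y-yaw 74.36 tilt 0.34 F [ 2.9  9.3 14. ] gap 0.0104
X -197.0272988653549 [ 1.3 -0.1 -0.1]
top front [10.6 10.1 10.2 10.5 10.7 10.1 10.3] y [369.1 449.2]
 slope [ 0. -0.] z 0.0529
 fin 74 21.61155216440757  pointer px? [[356.1 246.7]]
 pointer pts 16 [19.5 21.7 24.7]
scene front [18.8 18.6 18.8 18.3 19.2 18.7 19.3] y [370.1 449.8]
 slope [0. 0.] z 0.0523
 fin 231 30.92264792592016  pointer px? [[296.  308.8]]
 pointer pts 34 [24.  26.7 28.5]
```

View pics/c5.png

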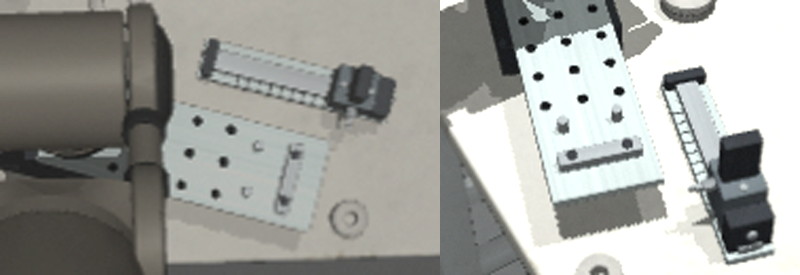

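Left (top): plate front at about (320,185), pointer at about (350,120). Right (scene): plate flat, front edge at (605,195), pointer at (700,187). The robot reading says 11.5 mm to go, the top view 11.2 mm.

Request:
drive_tool(
  motion=[
    {"dx":0,"dy":-0.002,"dz":0,"rx":0,"ry":0,"rz":0,"jaw":-1},
    {"dx":0,"dy":-0.003,"dz":0,"rx":0,"ry":0,"rz":0,"jaw":-1},
    {"dx":0,"dy":-0.003,"dz":0,"rx":0,"ry":0,"rz":0,"jaw":-1},
    {"dx":0,"dy":-0.002,"dz":0,"rx":0,"ry":0,"rz":0,"jaw":-1},
    {"dx":0,"dy":-0.001,"dz":0,"rx":0,"ry":0,"rz":0,"jaw":-1},
    {"dx":0,"dy":0,"dz":0,"rx":0,"ry":0,"rz":0,"jaw":-1},
    {"dx":0,"dy":0,"dz":0,"rx":0,"ry":0,"rz":0,"jaw":-1},
    {"dx":0,"dy":0,"dz":0,"rx":0,"ry":0,"rz":0,"jaw":-1},
  ],
)

```text
clock: 13.65
tool_pos: [0.4463, 0.0687, 0.0629]
tool_rot: [0.003, 0.136, 0.991, 0.001]
ft_force: [1.9, 9.0, 14.4]
finger_gap: 0.0112
```

```bash
python3 - <<'E'
s=open('chk.py').read().replace("    f=(a>-20)","    q=pm&(z>.0505)&(np.abs(a)<40); print(' front cloud',np.sort(a[q])[-12:])\n    f=(a>-20)",1)
open('chk.py','w').write(s)
E
python3 chk.py 6
```

```text
t 13.65 pos [0.4 0.1 0.1] tool d mm [ 1.8 -0.8  0.9] y-yaw 74.36 tilt 0.35 F [ 1.9  9.  14.4] gap 0.0112
X -186.15973827790236 [ 1.5 -0.1 -0.1]
top front [21.3 21.5 21.1 21.2 21.4 21.6 21.7] y [369.1 449.2]
 slope [ 0. -0.] z 0.0528
 front cloud [20.8 20.8 21.  21.  21.  21.1 21.1 21.2 21.3 21.4 21.5 21.6]
 fin 74 21.51881024815948  pointer px? [[356.1 246.7]]
 pointer pts 16 [19.4 21.8 24.3]
scene front [29.7 29.  28.8 29.4 29.5 29.7 30.2] y [370.2 449.9]
 slope [0. 0.] z 0.0521
 front cloud [25.1 25.2 25.3 25.3 25.3 25.5 25.5 25.7 25.8 26.  26.1 26.8]
 fin 231 31.047174489120312  pointer px? [[296.  308.8]]
 pointer pts 36 [24.3 26.5 28.6]
```

View pics/c6.png

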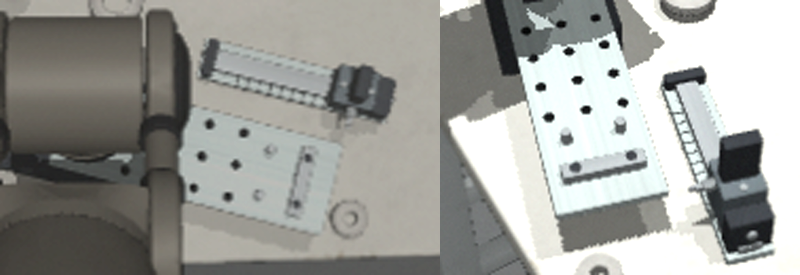

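Views now: plate front is level with the pointer (top 21.3 vs 21.6 mm, scene 25.9 vs 26.5 mm, robot 0.7 mm short). I'll check the tilt at full precision and the bystanders, then hand in if all is well.

```bash
python3 - <<'E'
from h import *
X=np.array([-.269,-.963,0]);Y=np.array([.963,-.269,0])
ok=True
for n in('top6','scene6'):
    b=load(n);P=cloud(b);a=P@X;y=P@Y;z=P[...,2]
    k=(z>.044)&(z<.06)&(a>-.1)&(a<.02)&(y>.372)&(y<.446)&(b['frame'].astype(int).sum(2)>250)
    A=np.c_[a[k],y[k],np.ones(k.sum())]; zz=z[k]
    for _ in range(4):
        co=np.linalg.lstsq(A,zz,rcond=None)[0]; r=abs(A@co-zz)<.002; A,zz=A[r],zz[r]
    print(n,k.sum(),'slope x,y rad %.4f %.4f'%tuple(co[:2])); ok&=abs(co[0])<.025
b=load('top6');P0=cloud(load('t0'));P=cloud(b)
for nm,c in(('ringL',(.563,.048)),('ringS',(.364,-.152)),('loupe',(.586,.140))):
    print(nm,[np.nanmean(Q[(np.hypot(Q[...,0]-c[0],Q[...,1]-c[1])<.035)&(Q[...,2]>.006)],0).round(3) for Q in(P0,P)])
s=sense();print(np.abs(s['qvel']).max(),s['ft_force'].round(1),ok)
if ok: print(job_done())
E
```

```text
top6 1419 slope x,y rad 0.0001 -0.0019
scene6 2463 slope x,y rad -0.0049 0.0048
ringL [array([0.563, 0.048, 0.017]), array([0.568, 0.048, 0.018])]
ringS [array([ 0.364, -0.152,  0.011]), array([ 0.366, -0.143,  0.023])]
loupe [array([0.586, 0.14 , 0.041]), array([0.586, 0.139, 0.041])]
0.0018095015550755058 [ 2.1  9.6 14.5] True
the job is handed in; nothing more can be done
None
```

The job is handed in. I pushed the carriage along its rail to the end stop, then gripped the plate's handle fin with 80 N. I slid the plate flat about 133 mm until its front edge was level with the pointer. The arm is still gripping it. The tool reports no verdict, so these are my own last readings:

- **Front edge against pointer:** it was about 0.3 mm short in the top view, 0.6 mm in the scene view and 0.7 mm by the robot's own position. The limit is 5 mm.
- **Plate:** the tilt was at most about 0.005 rad and it sat about 0.4 mm off the riser's centre line. It was pressed down with about 14 N.
- **Carriage:** I judged it to be at the stop because the tool halted there and the force rose to about 12 N. The camera put its fin about 3 mm short of the robot's reading. I took that as calibration bias, because the camera's own measure of the stop agreed with the fin to within 1 mm. I did not push it again to confirm.
- **Loupe and rings:** the loupe read within 1 mm of its start. The large ring read 5 mm off and the small ring 9 mm off. My sampling circle for the small ring also took in the plate now overhanging beside it, and the large ring's reading is probably affected by the arm. Nothing touched either ring, and neither looked moved in the pictures.

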